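# Walk the heavy stirrer back to its rail

## Task

Walk the heavy three-place magnetic stirrer away from you, back to the aluminium equipment rail, by pushing its two front corners in turn so that it swings ahead in short steps, and leave it sitting square with its whole back touching the rail. Push gently, never harder than about 25 N (a straight shove takes more), without tipping it, and keep it within 15 degrees of square with the rail so that it does not sweep into the glassware. Leave the bottles and the flask undisturbed.

Things in the scene. Friction and masses are not known exactly. Their poses are not given: they have to be found in the camera images.
- stirrer: Long low white box, steel top with three round plates, three black knobs in front. 125 deep (x) x 340 wide (y) x 65 high, 4.9 kg +-5 percent. Origin on the bench under its middle; +x = its back, towards the rail, +y = its left end from the robot. Four rubber feet at x +-35, y +-120, friction about 0.6: a level straight push takes 26 to 32 N. Bearing down on it adds drag, lifting a little eases it.
- rail: Aluminium angle bolted to the bench, 540 long (along its y), 40 high, behind the stirrer. Fixed; it gives way less than 1 mm. Origin: on the bench, at mid-length, in the plane of its upright front face that the stirrer comes to rest against; +x = away from the robot, square to that face. It stands up to 4 degrees askew to the robot.
- rear_left (a point): Back left upright edge of the stirrer (seen from the robot), 34 mm above the bench, at x +62.5, y +170 in its frame. Its x in the rail's frame is minus the gap to the rail, 0 when it touches.
- rear_right (a point): Back right upright edge of the stirrer (seen from the robot), 34 mm above the bench, at x +62.5, y -170 in its frame. Its x in the rail's frame is minus the gap to the rail, 0 when it touches.
- front_left (a point): Front left upright edge of the stirrer (seen from the robot), 34 mm up, at x -62.5, y +170 in its frame. Bare, flat, upright face from 6 to 62 mm above the bench; knobs, 12 mm proud, lie within 82 mm of the middle. A level push 150 mm from the middle takes 13 to 17 N to slide this end ahead, turning the stirrer about the feet of the other end, whose back corner draws back 50 mm per rad.
- front_right (a point): Front right upright edge of the stirrer (seen from the robot), 34 mm up, at x -62.5, y -170 in its frame. Bare, flat face as at the left. It is heavy and hard: touch it at under 10 mm/s, for at 20 mm/s the blow alone passes 25 N, and so does running it into the rail at 20 mm/s. It stays where it is left.
- amber_bottle: Amber glass bottle with black cap, 72 across, 165 tall, standing beside one end of the stirrer's place at the rail. Origin under its middle. Not to be disturbed.
- clear_bottle: Clear glass bottle with blue cap, 72 across, 150 tall, standing beside the other end of the stirrer's place. Origin under its middle. Not to be disturbed.
- flask: Stoppered conical glass flask, 80 across the foot, 128 tall, standing to the left of the stirrer. Origin under its middle. Not to be disturbed.

How it is judged:
At the end, for the whole second after the job is handed in: Both back corners of the stirrer are within 2 mm of the rail's front face and within the rail's length (265 mm from its middle); the stirrer stands level on its feet (within 0.05 rad) and at rest (x of each of rear_left, rear_right in the frame of rail above -0.002 m and y of rear_left in the frame of rail below 0.265 m and y of rear_right in the frame of rail above -0.265 m and angle between stirrer's own z axis and vertical below 0.05 rad and linear speed of stirrer below 0.01 m/s); the robot touches nothing.
It fails at once if the stirrer is pushed or knocked harder than 25 N (1 N of grace) (contact force between any of the fingers, the arm and stirrer above 26 N).
It fails at once if the stirrer swings more than 15 degrees (1 degree of grace) out of square with the rail (angle between the x axis of stirrer and the x axis of rail, either way round above 0.28 rad).
It fails at once if the stirrer is tipped (angle between stirrer's own z axis and vertical above 0.12 rad).
It fails at once if a bottle or the flask is disturbed (distance of any of amber_bottle, clear_bottle, flask from where it was at the start of the episode above 0.015 m).
It also fails if it takes over 72 s, if anything falls off the work surface, if the arm or the gripper's body presses on something with over 40 N, if the wrist force passes 120 N, or if a joint passes its speed limit or range.

## Robot

A 7-joint arm with a two-finger parallel gripper is mounted at the origin on the work surface. World frame = base frame: x ahead of the robot, y to its left, z up, the work surface at z = 0. Lengths are in m, angles in rad, forces in N, time in s.
With the tool pointing down it reaches from about 0.4 to 0.875 m from the base axis. Payload 19.3 kg.
Tool frame: the origin (TCP) lies at the very end of the fingers, on their centre line; the grasp point (between the pads) lies 19 mm behind it (bot.grasp_offset is the distance from the TCP to the grasp point, in m); z points along the fingers, x is the direction in which the jaws open and shut, and the axes are right-handed (so a half turn about z gives the same grasp; the last joint's range is limited). The gripper opens to 85 mm and grips with 20 to 120 N. Pads are 22 mm wide; open, the fingers measure 114 mm over their backs; the gripper's body (76 mm by 85 mm) begins 54 mm behind the grasp point. The pads swing forward as they close: fully open they stand 13 mm farther back than shut.
Start: joints at [-1.358, 0.521, -0.036, 1.599, 0.021, 1.021, -0.113], TCP at [0.174, 0.6, 0.231] pointing down, gripper open.
Joint ranges: [-2.91, 2.91], [-0.3, 2.13], [-1.5, 1.42], [0.17, 2.43], [-1.26, 4.41], [0.16, 1.93], [-2.52, 2.52]. Speed limits (rad/s): [1.89, 1.89, 2.39, 2.39, 3.01, 3.01, 3.01].

## Interface

Orientations are given as [roll, pitch, yaw] about the fixed x, y, z axes, in that order (R = Rz(yaw) Ry(pitch) Rx(roll)).
In Python, from workcell import status, grab_frame, calibration, job, regions_of, mark_of, bot gives the robot as it stands.
- The arm moves only by the tool carry_out, never from a script. Its argument "deltas" is one flat list of numbers, 5 for each row, row after row: the opening, from -1 (shut) to 1 (fully open), then the shift along the tool's x, y, z in cm, then the turn about the tool's z in degrees. A call has 1 to 20 rows; each row shifts and turns the commanded pose from where the row before left it, along the tool's axes as they then stand; what a row does not reach is not made up. A row lasts 1/12 s, in which the tool goes at most 41.7 mm and 7.16 degrees, less where a joint would pass 70% of its speed; a pose out of reach is approached as far as the arm can. A call with a gripper value outside its range is refused whole. The fingers move at their own pace and stop on an object; "newtons" is the grip in N (left out, the last holds). Time passes only in rows, so rows that do not move let the fingers close. It gives the time, the measured TCP pose, the force and the opening at its end, in the units of the state.
- status.observe(): the state, without advancing time (a new reading comes with each control period).
- grab_frame(name): name is "scene" or "top" or "wrist"; returns the picture (400x640x3 uint8, red, green, blue); there is no depth.
- calibration(name): a dict with "fov_y" (degrees; the focal length in pixels is half the picture's height over the tangent of half this angle, whatever the lens; pixels are square), "cx", "cy" (the principal point, pixels), "D" ([k1, k2, p1, p2, k3] as OpenCV has them; the pictures are not rectified), "R" (3x3) and "t" (3): a world point X has camera coordinates R X + t. Camera axes: x right, y down, z forward; pixel columns grow to the right and rows downward; lengths in m; the calibration is good to about 2 mm. A picture is of the moment at which its call begins: read the wrist's pose just before it. calibration takes no time and is no camera call; for the wrist camera it gives the pose at the moment of the call.
- job.job_done(): hands the job in, once; it reports no verdict.
Trained networks look in the newest picture that a camera, given by its name, has taken for a name from the list of things; names that differ only in an ending like _2 or _b are one class to them, and where a whole thing is asked for, a point or a joint stands for the part that bears it (a point fixed in the world has none). Each returns a list of dicts, best first, with "p" (0 to 1); they miss things now and then, are a little off and sometimes report something else, mostly with a low value. They report only what shows in the picture. A call takes as long as a camera call.
- regions_of(camera, target): "region" (400x640 bool, what is visible of it) and "xy" ([column, row] in pixels, amid what is visible of it).
- mark_of(camera, target): "xy" ([column, row] in pixels: a listed point, or the origin of a listed thing).
The state is a dict: "clock": time; "qpos": joint angles; "qd": joint speeds; "joint_efforts": joint torques, N m; "position": TCP position; "tool_rot": TCP orientation; "force": force on the tool from outside, world axes, zero at the start; "moment": the same for the moment, N m; "grip_width": finger opening in m.
Only numpy, scipy, OpenCV 4.12 (cv2) and the standard library are available. Lean on these libraries where they do the work, as an engineer would, in place of code of your own. Each camera call takes 0.05 s, during which the arm holds its last target.

## Working session

There is one attempt and no reset: what is moved stays moved. The work goes in short steps, Python scripts to look and compute and a tool call to move; the robot and the scene stay as the last step left them, time stands still between calls to the robot, and variables do not carry over. Pictures are saved under pics/ and viewed, and the job is handed in when it is done.

Besides the shell and the picture viewer there is one more tool, called after "Call:" by a JSON object that holds its "name" and its "arguments", one argument or row to a line. carry_out: Moves the arm, as the interface text tells. Its arguments: {"type":"object","properties":{"deltas":{"type":"array","items":{"type":"number"}},"newtons":{"type":"number"}},"required":["deltas"]}

```bash
mkdir -p pics; ls; python3 - <<'E'
from workcell import *
import cv2
print(status.observe())
for c in ("scene","top"):
    im=grab_frame(c); cv2.imwrite(f"pics/{c}0.png",im[:,:,::-1])
    print(c,calibration(c))
    for t in ("stirrer","rail","rear_left","rear_right","front_left","front_right","amber_bottle","clear_bottle","flask"):
        print(t,[(m["p"],m["xy"]) for m in mark_of(c,t)[:2]])
E
```

```text
pics
{'clock': 0.0, 'qpos': array([-1.35818741,  0.52201745, -0.03631382,  1.60001877,  0.02119999,
        1.02109525, -0.11276819]), 'qd': array([-0.00043477, -0.00029758,  0.00040254,  0.00120548,  0.001821  ,
        0.0005015 ,  0.00085939]), 'joint_efforts': array([ 1.18108732e-03, -9.27109981e+01,  1.98014684e+00, -3.69928586e+01,
        1.78740505e-02,  8.23478505e-03,  9.20696351e-06]), 'position': array([0.17435636, 0.59982796, 0.23071989]), 'tool_rot': array([3.14150314e+00, 1.15036528e-03, 1.28799761e+00]), 'force': array([ 0.57462696,  0.65782476, -0.64945216]), 'moment': array([ 0.03719902,  0.00927119, -0.03553881]), 'grip_width': 0.08553634905395506}
scene {'fov_y': 46.294064289293445, 'cx': 324.59175355591515, 'cy': 192.51746650777548, 'D': array([-0.03901849,  0.        ,  0.        ,  0.        ,  0.        ]), 'R': array([[-0.31138568,  0.95025078, -0.00790066],
       [ 0.8198312 ,  0.26442599, -0.5078934 ],
       [-0.48053696, -0.16462793, -0.8613837 ]]), 't': array([ 0.17534312, -0.4720524 ,  1.69949994])}
stirrer [(0.73, [311.6, 177.7])]
rail [(0.67, [293.6,
[... 355 characters left out ...]
9870166, 'cx': 319.83091260072393, 'cy': 200.56170563595862, 'D': array([-0.03122359,  0.        ,  0.        ,  0.        ,  0.        ]), 'R': array([[ 0.02839438, -0.99905357, -0.03295045],
       [-0.99636117, -0.02563696, -0.08128445],
       [ 0.08036277,  0.03513857, -0.99614613]]), 't': array([0.02545878, 0.60485023, 0.88777917])}
stirrer [(0.95, [350.7, 228.0])]
rail [(0.95, [355.6, 168.9])]
rear_left [(0.61, [288.1, 186.3]), (0.29, [227.3, 170.5])]
rear_right [(0.9, [425.8, 216.1]), (0.61, [291.4, 186.1])]
front_left [(0.79, [279.5, 240.9])]
front_right [(0.73, [418.5, 268.6])]
amber_bottle [(0.8, [489.4, 189.8])]
clear_bottle [(0.56, [222.7, 170.3])]
flask [(0.67, [214.1, 219.5])]
```

View pics/scene0.png

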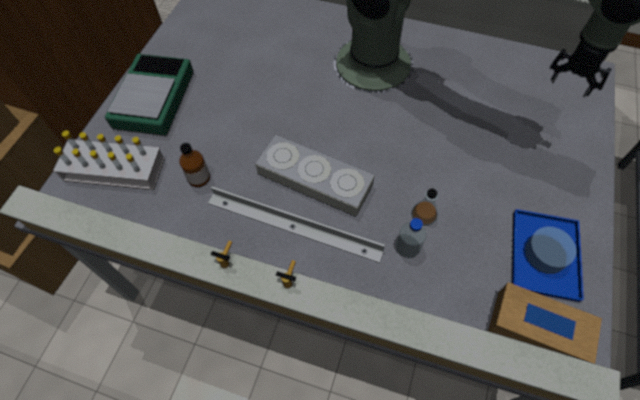

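View pics/top0.png

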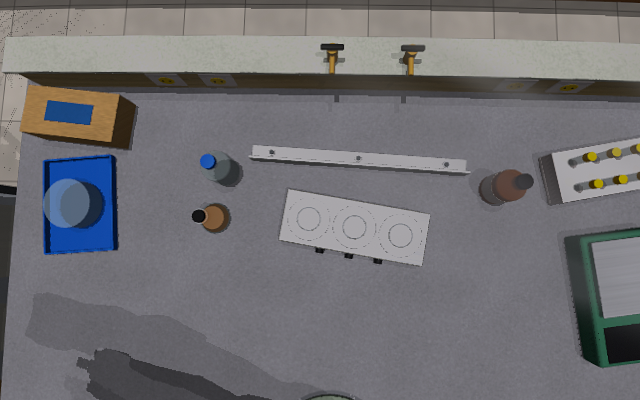

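```bash
cat > h.py <<'E'
from workcell import *
import numpy as np, cv2
def K(c):
    f=200/np.tan(np.radians(c["fov_y"])/2); return np.array([[f,0,c["cx"]],[0,f,c["cy"]],[0,0,1]])
def w(cam,xy,z,c=None):
    c=c or calibration(cam)
    u=cv2.undistortPoints(np.array([[xy]],float),K(c),c["D"])[0,0]
    R=c["R"];o=-R.T@c["t"];d=R.T@np.array([u[0],u[1],1]); return o+d*(z-o[2])/d[2]
def p(cam,X,c=None):
    c=c or calibration(cam)
    return cv2.projectPoints(np.atleast_2d(np.array(X,float)),cv2.Rodrigues(c["R"])[0],c["t"],K(c),c["D"])[0][:,0]
Z={"stirrer":0,"rail":0,"rear_left":.034,"rear_right":.034,"front_left":.034,"front_right":.034,"amber_bottle":0,"clear_bottle":0,"flask":0}
E
python3 - <<'E'
from h import *
for c,d in (("scene",{"stirrer":[311.6,177.7],"rail":[293.6,217.4],"rear_left":[354.5,213.6],"rear_right":[256.4,170.1],"front_left":[371.7,177.6],"front_right":[276.9,138.7],"amber_bottle":[196.8,178.4],"clear_bottle":[405.3,246],"flask":[422.4,213.2]}),("top",{"stirrer":[350.7,228],"rail":[355.6,168.9],"rear_left":[288.1,186.3],"rear_right":[425.8,216.1],"front_left":[279.5,240.9],"front_right":[418.5,268.6],"amber_bottle":[489.4,189.8],"clear_bottle":[222.7,170.3],"flask":[214.1,219.5]})):
    for k,v in d.items(): print(c,k,w(c,v,Z[k]).round(4))
E
```

```text
scene stirrer [ 0.5363 -0.0512  0.    ]
scene rail [ 0.6837 -0.0567  0.    ]
scene rear_left [0.6341 0.1142 0.034 ]
scene rear_right [ 0.582  -0.2124  0.034 ]
scene front_left [0.5004 0.1291 0.034 ]
scene front_right [ 0.4514 -0.1958  0.034 ]
scene amber_bottle [ 0.6482 -0.3908  0.    ]
scene clear_bottle [0.6721 0.2777 0.    ]
scene flask [0.5532 0.3018 0.    ]
top stirrer [ 0.5394 -0.0362  0.    ]
top rail [ 0.6884 -0.0453  0.    ]
top rear_left [0.6361 0.1198 0.034 ]
top rear_right [ 0.5724 -0.2136  0.034 ]
top front_left [0.5032 0.136  0.034 ]
top front_right [ 0.4473 -0.1973  0.034 ]
top amber_bottle [ 0.6438 -0.3801  0.    ]
top clear_bottle [0.6772 0.2934 0.    ]
top flask [0.551  0.3092 0.    ]
```

```bash
python3 - <<'E'
from h import *
im=grab_frame("top")[:,:,::-1]
cr=im[130:280,230:480]; cv2.imwrite("pics/topc.png",cv2.resize(cr,None,fx=3.2,fy=3.2,interpolation=cv2.INTER_CUBIC))
im=grab_frame("scene")[:,:,::-1]
cr=im[130:265,200:390]; cv2.imwrite("pics/scenec.png",cv2.resize(cr,None,fx=4.2,fy=4.2,interpolation=cv2.INTER_CUBIC))
E
```

```text
(no output)
```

View pics/topc.png

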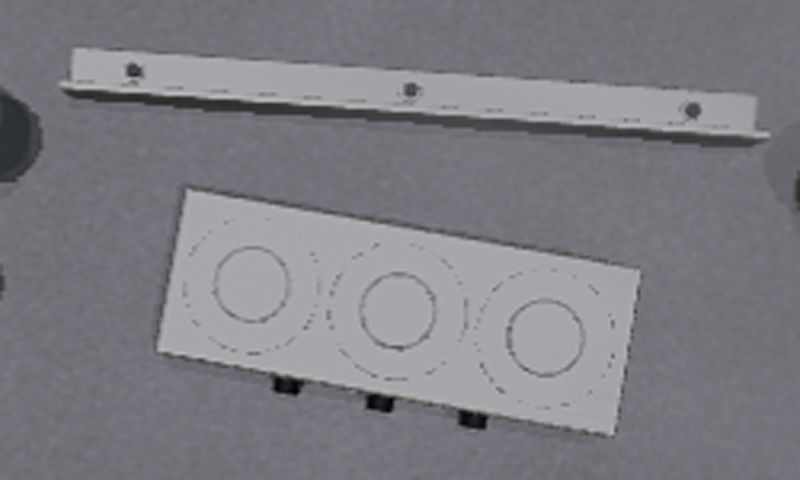

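View pics/scenec.png

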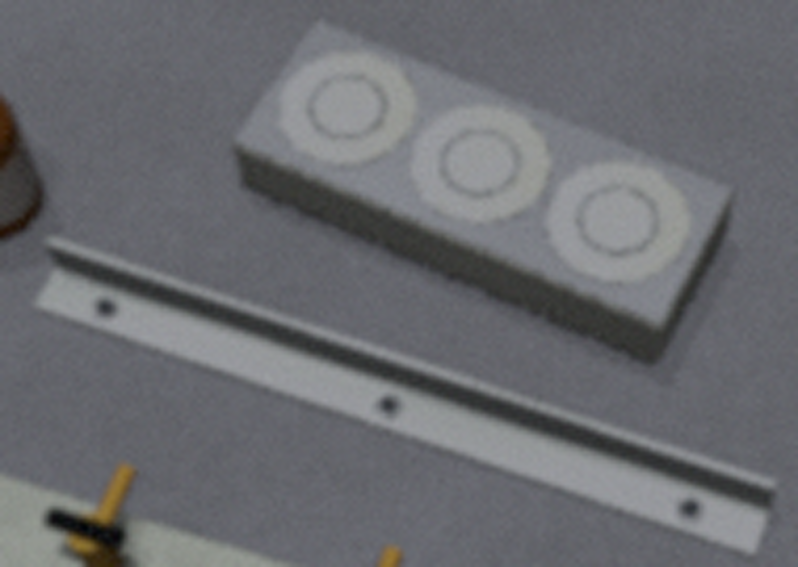

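```bash
python3 - <<'E'
from h import *
T=lambda a:(a[0]/3.2+230-.35,a[1]/3.2+130-.35)
S=lambda a:(a[0]/4.2+200-.35,a[1]/4.2+130-.35)
def show(c,f,rail,box):
    r=[w(c,f(a),.04)[:2] for a in rail]; b=[w(c,f(a),.065)[:2] for a in box]
    d=r[0]-r[1]; d_=d/np.linalg.norm(d); n=np.array([d_[1],-d_[0]]); m=(r[0]+r[1])/2
    print(c,"rail",r,np.linalg.norm(d),"mid",m,"yaw",np.degrees(np.arctan2(n[1],n[0])))
    for q in b: print(q.round(4), "railframe", ((q-m)@n).round(4),((q-m)@d_).round(4))
    ctr=sum(b)/4; e=b[0]-b[1]; g=b[3]-b[2]; print("ctr",ctr,"yaws",[np.degrees(np.arctan2(-v[0],v[1])) for v in (e,g)],np.linalg.norm(e),np.linalg.norm(b[0]-b[3]))
show("top",T,[(60,92),(768,139)],[(185,187),(640,269),(614,435),(157,352)])
show("scene",S,[(775,484),(50,238)],[(656,326),(237,150),(319,22),(732,190)])
E
```

```text
top rail [array([0.70169976, 0.21905319]), array([ 0.67812382, -0.31649826])] 0.5360701335730753 mid [ 0.68991179 -0.04872253] yaw -2.5206363082375534
[0.6282 0.1174] railframe -0.069 0.1632
[ 0.5767 -0.2147] railframe -0.1058 -0.1708
[ 0.4572 -0.197 ] railframe -0.2259 -0.1583
[0.507  0.1336] railframe -0.1908 0.1741
ctr [ 0.54228141 -0.04019344] yaws [np.float64(-8.805970025566376), np.float64(-8.559634305793333)] 0.3360856718381157 0.12226644690921523
scene rail [array([0.7058557 , 0.22014656]), array([ 0.67987843, -0.31573159])] 0.5365074172728929 mid [ 0.69286706 -0.04779251] yaw -2.7753012383929914
[0.6297 0.1153] railframe -0.071 0.1599
[ 0.5842 -0.2081] railframe -0.1008 -0.1654
[ 0.4598 -0.1938] railframe -0.2257 -0.1571
[0.509  0.1357] railframe -0.1925 0.1744
ctr [ 0.54566887 -0.03771099] yaws [np.float64(-8.017956453619927), np.float64(-8.494778403508683)] 0.32657720788683947 0.12243522072838556
```

Call:
{"name": "carry_out", "arguments": {
  "deltas": [-1,0,0,0,-4.5,-1,0,0,0,-4.5,-1,0,0,0,-4.6,-1,-2.6,1.55,0,0,-1,-2.6,1.55,0,0,-1,-2.6,1.55,0,0,-1,-2.6,1.55,0,0,-1,-2.6,1.55,0,0,-1,-2.6,1.55,0,0,-1,-2.6,1.55,0,0,-1,-2.6,1.55,0,0,-1,-2.6,1.55,0,0,-1,-2.6,1.55,0,0,-1,-2.6,1.55,0,0,-1,-2.6,1.55,0,0,-1,-2.6,1.55,0,0,-1,-2.6,1.55,0,0,-1,-2.6,1.55,0,0,-1,-2.6,1.55,0,0,-1,-2.6,1.55,0,0]
}}

```text
clock: 2.77
position: [0.4181, 0.1452, 0.2315]
tool_rot: [3.141, -0.0, 1.525]
force: [0.8, 1.5, 0.7]
grip_width: 0.0004
```

Call:
{"name": "carry_out", "arguments": {
  "deltas": [-1,-2.86,0.2,0,0,-1,-2.86,0.2,0,0,-1,-2.86,0.2,0,0,-1,-2.86,0.2,0,0,-1,-2.86,0.2,0,0,-1,-2.86,0.2,0,0,-1,-2.86,0.2,0.6,0,-1,-2.86,0.2,1.5,0,-1,-2.86,0.2,2,0,-1,-2.86,0.2,2.5,0,-1,-2.86,0.2,2.9,0,-1,0,0,3,0,-1,0,0,3,0,-1,0,0,2.6,0,-1,0,0,1.4,0,-1,0,0,0.8,0,-1,0,0,0,0]
}}

```text
clock: 4.18
position: [0.4247, -0.1685, 0.0272]
tool_rot: [-3.14, -0.0, 1.525]
force: [-0.3, 0.4, 0.3]
grip_width: 0.0001
```

```bash
python3 - <<'E'
from h import *
s=status.observe();print(s["position"],s["force"])
im=grab_frame("top")[:,:,::-1]
cr=im[130:340,230:490]; cv2.imwrite("pics/topd.png",cv2.resize(cr,None,fx=2.8,fy=2.8,interpolation=cv2.INTER_CUBIC))
E
```

```text
[ 0.42465411 -0.16853816  0.02719263] [-0.33933159  0.36460603  0.32277648]
```

View pics/topd.png

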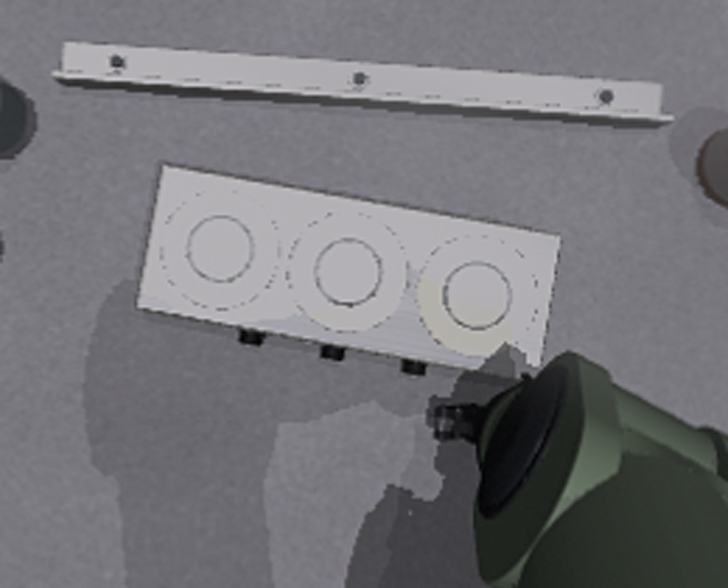

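Call:
{"name": "carry_out", "arguments": {
  "deltas": [-1,-0.4,0.35,0,0,-1,-0.3,0.35,0,0,-1,0,0.2,0,0,-1,0,0.07,0,0,-1,0,0.07,0,0,-1,0,0.07,0,0,-1,0,0.07,0,0,-1,0,0.07,0,0,-1,0,0.07,0,0,-1,0,0.07,0,0,-1,0,0.07,0,0,-1,0,0.07,0,0,-1,0,0.07,0,0,-1,0,0.07,0,0]
}}

```text
clock: 5.4
position: [0.4417, -0.1764, 0.0283]
tool_rot: [-3.142, 0.0, 1.525]
force: [-0.2, 0.2, -0.2]
grip_width: 0.0003
```

Call:
{"name": "carry_out", "arguments": {
  "deltas": [-1,0,0.07,0,0,-1,0,0.07,0,0,-1,0,0.07,0,0,-1,0,0.07,0,0,-1,0,0.07,0,0,-1,0,0.07,0,0,-1,0,0.07,0,0,-1,0,0.07,0,0]
}}

```text
clock: 6.07
position: [0.4469, -0.1766, 0.0283]
tool_rot: [-3.141, -0.0, 1.525]
force: [-3.9, -0.3, 3.0]
grip_width: -0.0003
```

Call:
{"name": "carry_out", "arguments": {
  "deltas": [-1,0,0.06,0,0,-1,0,0.06,0,0,-1,0,0.06,0,0,-1,0,0.06,0,0]
}}

```text
clock: 6.4
position: [0.4471, -0.1767, 0.0281]
tool_rot: [-3.137, -0.001, 1.524]
force: [-17.0, 0.1, 12.9]
grip_width: -0.0002
```

Call:
{"name": "carry_out", "arguments": {
  "deltas": [-1,0,0,-0.04,0,-1,0,0,-0.04,0]
}}

```text
clock: 6.57
position: [0.4471, -0.1766, 0.0286]
tool_rot: [-3.137, -0.001, 1.525]
force: [-9.9, -1.0, -2.9]
grip_width: -0.0001
```

Call:
{"name": "carry_out", "arguments": {
  "deltas": [-1,0,0.06,-0.01,0,-1,0,0.06,-0.01,0,-1,0,0.06,-0.01,0]
}}

```text
clock: 6.82
position: [0.4481, -0.1769, 0.0287]
tool_rot: [-3.136, -0.001, 1.524]
force: [-15.8, -3.3, -1.3]
grip_width: -0.0
```

Moving now (about 16 N). Continue.

Call:
{"name": "carry_out", "arguments": {
  "deltas": [-1,0,0.07,0,0,-1,0,0.07,0,0,-1,0,0.07,0,0,-1,0,0.07,0,0,-1,0,0.07,0,0,-1,0,0.07,0,0]
}}

```text
clock: 7.32
position: [0.4518, -0.178, 0.0287]
tool_rot: [-3.135, 0.0, 1.523]
force: [-18.4, -8.9, -0.5]
grip_width: 0.0004
```

Call:
{"name": "carry_out", "arguments": {
  "deltas": [-1,-0.08,0.06,0,0,-1,-0.08,0.06,0,0,-1,-0.04,0.08,0,0,-1,-0.03,0.08,0,0,-1,-0.03,0.08,0,0,-1,-0.03,0.08,0,0]
}}

```text
clock: 7.82
position: [0.4563, -0.1803, 0.0286]
tool_rot: [-3.135, -0.001, 1.524]
force: [-16.2, -1.7, 1.2]
grip_width: -0.0001
```

Call:
{"name": "carry_out", "arguments": {
  "deltas": [-1,-0.03,0.09,-0.01,0,-1,-0.03,0.09,-0.005,0,-1,-0.03,0.09,0,0,-1,-0.03,0.09,0,0,-1,-0.03,0.09,0,0,-1,-0.03,0.09,0,0,-1,-0.028,0.09,0,0,-1,-0.028,0.09,0,0,-1,-0.028,0.09,0,0,-1,-0.028,0.09,0,0]
}}

```text
clock: 8.65
position: [0.4653, -0.1842, 0.0287]
tool_rot: [-3.136, -0.0, 1.523]
force: [-15.7, -6.9, -2.5]
grip_width: 0.0001
```

Call:
{"name": "carry_out", "arguments": {
  "deltas": [-1,-0.06,0.09,0,0,-1,-0.05,0.1,0,0,-1,-0.033,0.1,0,0,-1,-0.033,0.1,0,0,-1,-0.033,0.1,0,0,-1,-0.033,0.1,0,0,-1,-0.033,0.1,0,0,-1,-0.033,0.1,0,0,-1,-0.03,0.1,0,0,-1,-0.03,0.1,0,0,-1,-0.03,0.1,0,0,-1,-0.03,0.1,0,0,-1,-0.03,0.1,0,0,-1,-0.03,0.1,0,0]
}}

```text
clock: 9.82
position: [0.4789, -0.1897, 0.0287]
tool_rot: [-3.136, -0.0, 1.524]
force: [-16.5, -6.2, -1.5]
grip_width: 0.0002
```

```bash
cat > snap.py <<'E'
from h import *
import sys
s=status.observe();print(s["clock"],s["position"].round(4),s["force"].round(1))
im=grab_frame("top")[:,:,::-1]
cr=im[130:280,230:480]; cv2.imwrite(f"pics/{sys.argv[1]}.png",cv2.resize(cr,None,fx=3.2,fy=3.2,interpolation=cv2.INTER_CUBIC))
for t in ("rear_left","rear_right","front_left","front_right"):
  print(t,[(m["p"],m["xy"],w("top",m["xy"],.034).round(4)) for m in mark_of("top",t)[:1]])
E
python3 snap.py t1
```

```text
9.8167 [ 0.4789 -0.1897  0.0287] [-16.5  -6.2  -1.5]
rear_left [(0.69, [287.9, 192.8], array([0.6202, 0.1197, 0.034 ]))]
rear_right [(0.65, [491.3, 189.4], array([ 0.6408, -0.3705,  0.034 ]))]
front_left [(0.81, [281.6, 244.1], array([0.4957, 0.1306, 0.034 ]))]
front_right [(0.98, [422.8, 251.5], array([ 0.4879, -0.2071,  0.034 ]))]
```

View pics/t1.png

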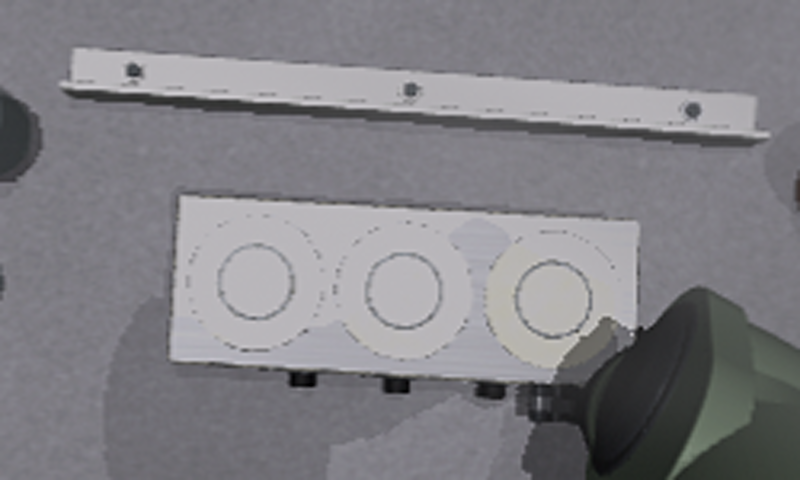

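Call:
{"name": "carry_out", "arguments": {
  "deltas": [-1,-0.04,0.1,0,0,-1,-0.04,0.1,0,0,-1,-0.023,0.11,0,0,-1,-0.023,0.11,0,0,-1,-0.023,0.11,0,0,-1,-0.023,0.11,0,0,-1,-0.023,0.11,0,0,-1,-0.023,0.11,0,0,-1,-0.02,0.11,0,0,-1,-0.02,0.11,0,0,-1,-0.02,0.11,0,0,-1,-0.02,0.11,0,0,-1,-0.02,0.11,0,0,-1,-0.02,0.11,0,0,-1,-0.018,0.11,0,0,-1,-0.018,0.11,0,0]
}}

```text
clock: 11.4
position: [0.4961, -0.1948, 0.0287]
tool_rot: [-3.136, 0.001, 1.523]
force: [-16.4, -9.4, -0.8]
grip_width: 0.0003
```

Call:
{"name": "carry_out", "arguments": {
  "deltas": [-1,-0.07,0.1,0,0,-1,-0.07,0.1,0,0,-1,-0.05,0.11,0,0,-1,-0.025,0.11,0,0,-1,-0.025,0.11,0,0,-1,-0.025,0.11,0,0,-1,-0.025,0.11,0,0,-1,-0.025,0.11,0,0,-1,-0.025,0.11,0,0,-1,-0.02,0.11,0,0,-1,-0.02,0.11,0,0,-1,-0.02,0.11,0,0,-1,-0.02,0.11,0,0,-1,-0.02,0.11,0,0,-1,-0.02,0.11,0,0,-1,-0.018,0.11,0,0]
}}

```text
clock: 12.73
position: [0.5134, -0.1999, 0.0287]
tool_rot: [-3.136, 0.0, 1.524]
force: [-15.7, -6.2, 0.2]
grip_width: 0.0
```

```bash
python3 snap.py t2
```

```text
12.7333 [ 0.5134 -0.1999  0.0287] [-15.7  -6.2   0.2]
rear_left [(0.94, [282.5, 193.0], array([0.6193, 0.1329, 0.034 ]))]
rear_right [(0.57, [424.5, 187.7], array([ 0.6408, -0.2101,  0.034 ]))]
front_left [(0.8, [288.3, 245.1], array([0.4938, 0.1143, 0.034 ]))]
front_right [(0.58, [427.1, 235.2], array([ 0.5269, -0.217 ,  0.034 ]))]
```

View pics/t2.png

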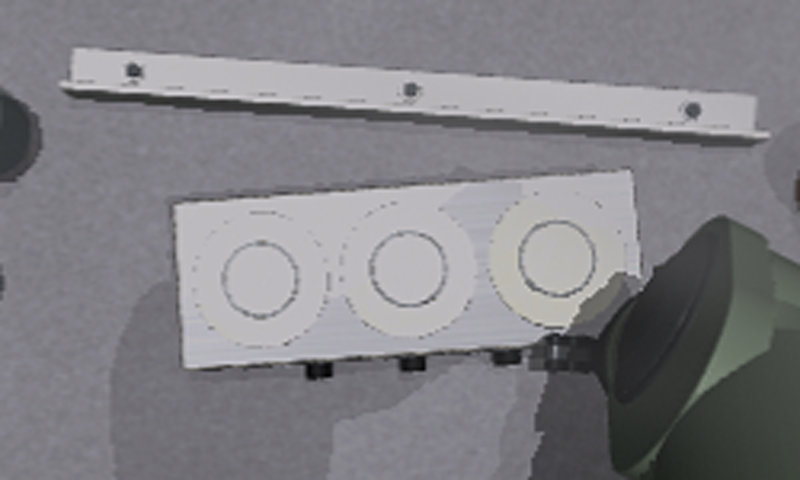

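Call:
{"name": "carry_out", "arguments": {
  "deltas": [-1,0,-0.5,0,0,-1,0,-1.5,0,0,-1,0,-2,0,0,-1,0,-1.83,0,0,-1,1.5,0,0,0,-1,3,0,0,0,-1,3.2,0,0,0,-1,3.2,0,0,0,-1,3.2,0,0,0,-1,3.2,0,0,0,-1,3.2,0,0,0,-1,3.2,0,0,0,-1,3,0,0,0,-1,1.7,0,0,0,-1,0.8,0,0,0,-1,0,0.05,0,0]
}}

```text
clock: 14.32
position: [0.4723, 0.0971, 0.0296]
tool_rot: [3.141, -0.001, 1.528]
force: [-0.4, -1.0, 1.0]
grip_width: -0.0002
```

```bash
python3 snap.py t3
```

```text
14.3167 [0.4723 0.0971 0.0296] [-0.4 -1.   1. ]
rear_left [(0.7, [285.8, 196.5], array([0.611 , 0.1245, 0.034 ]))]
rear_right [(0.63, [422.4, 185.8], array([ 0.6453, -0.205 ,  0.034 ]))]
front_left [(0.6, [289.2, 244.8], array([0.4946, 0.1122, 0.034 ]))]
front_right [(0.69, [429.8, 234.2], array([ 0.5294, -0.2234,  0.034 ]))]
```

View pics/t3.png

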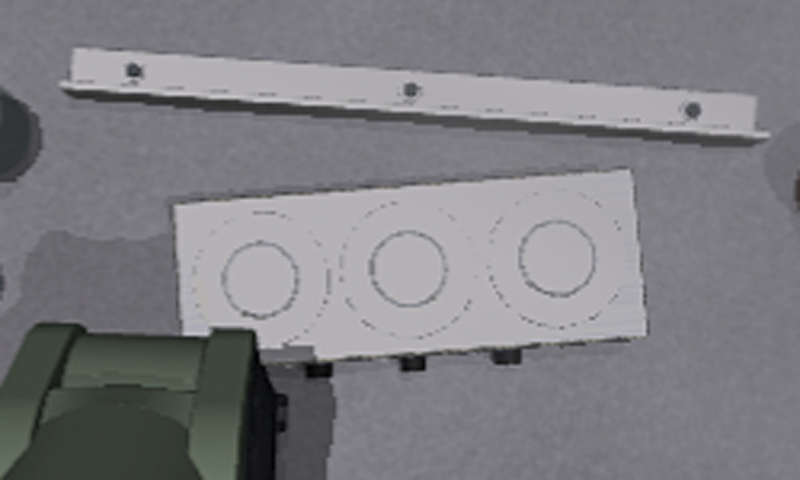

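Call:
{"name": "carry_out", "arguments": {
  "deltas": [-1,0,0.07,0,0,-1,0,0.07,0,0,-1,0,0.07,0,0,-1,0,0.07,0,0,-1,0,0.07,0,0,-1,0,0.07,0,0,-1,0,0.07,0,0,-1,0,0.07,0,0,-1,0,0.07,0,0,-1,0,0.07,0,0,-1,0,0.07,0,0,-1,0,0.07,0,0]
}}

```text
clock: 15.57
position: [0.4807, 0.0949, 0.0295]
tool_rot: [-3.142, 0.0, 1.525]
force: [0.5, 0.6, 0.3]
grip_width: -0.0001
```

Call:
{"name": "carry_out", "arguments": {
  "deltas": [-1,0,0.07,0,0,-1,0,0.07,0,0,-1,0,0.07,0,0,-1,0,0.07,0,0,-1,0,0.07,0,0]
}}

```text
clock: 15.98
position: [0.4838, 0.0948, 0.0295]
tool_rot: [-3.141, 0.0, 1.525]
force: [-4.9, 0.7, 2.7]
grip_width: -0.0
```

Call:
{"name": "carry_out", "arguments": {
  "deltas": [-1,0.02,0.06,-0.03,0,-1,0.02,0.06,-0.03,0,-1,0.02,0.06,-0.03,0,-1,0.02,0.06,-0.01,0]
}}

```text
clock: 16.32
position: [0.4843, 0.0949, 0.0299]
tool_rot: [-3.137, 0.001, 1.525]
force: [-11.9, -2.4, -2.1]
grip_width: -0.0002
```

Call:
{"name": "carry_out", "arguments": {
  "deltas": [-1,0.02,0.06,0,0,-1,0.02,0.06,0,0,-1,0.025,0.07,0,0,-1,0.025,0.07,0,0,-1,0.025,0.07,0,0,-1,0.025,0.07,0,0]
}}

```text
clock: 16.82
position: [0.4874, 0.0962, 0.0298]
tool_rot: [-3.135, 0.001, 1.526]
force: [-16.1, 0.0, 2.2]
grip_width: 0.0001
```

Call:
{"name": "carry_out", "arguments": {
  "deltas": [-1,0.035,0.1,-0.01,0,-1,0.037,0.1,-0.005,0,-1,0.037,0.1,0,0,-1,0.037,0.1,0,0,-1,0.037,0.1,0,0,-1,0.036,0.1,0,0,-1,0.036,0.1,0,0,-1,0.036,0.1,0,0,-1,0.035,0.1,0,0,-1,0.035,0.1,0,0,-1,0.035,0.1,0,0,-1,0.034,0.1,0,0,-1,0.034,0.1,0,0,-1,0.033,0.1,0,0]
}}

```text
clock: 17.98
position: [0.5013, 0.1016, 0.0298]
tool_rot: [-3.135, 0.0, 1.527]
force: [-17.8, 4.8, 3.1]
grip_width: 0.0001
```

Call:
{"name": "carry_out", "arguments": {
  "deltas": [-1,0.06,0.1,-0.01,0,-1,0.06,0.1,-0.01,0,-1,0.036,0.11,0,0,-1,0.036,0.11,0,0,-1,0.036,0.11,0,0,-1,0.036,0.11,0,0,-1,0.035,0.11,0,0,-1,0.034,0.11,0,0,-1,0.034,0.11,0,0,-1,0.033,0.11,0,0,-1,0.033,0.11,0,0,-1,0.033,0.11,0,0,-1,0.032,0.11,0,0,-1,0.032,0.11,0,0,-1,0.031,0.11,0,0,-1,0.031,0.11,0,0,-1,0.03,0.11,0,0,-1,0.03,0.11,0,0]
}}

```text
clock: 19.48
position: [0.5215, 0.1079, 0.03]
tool_rot: [-3.135, -0.0, 1.527]
force: [-14.9, 8.7, -0.8]
grip_width: -0.0001
```

```bash
python3 snap.py t4
```

```text
19.4833 [0.5215 0.1079 0.03  ] [-14.9   8.7  -0.8]
rear_left [(0.62, [285.9, 178.0], array([0.6563, 0.1259, 0.034 ]))]
rear_right [(0.97, [425.6, 189.6], array([ 0.6363, -0.2128,  0.034 ]))]
front_left []
front_right [(0.69, [425.7, 239.1], array([ 0.5175, -0.2137,  0.034 ]))]
```

View pics/t4.png

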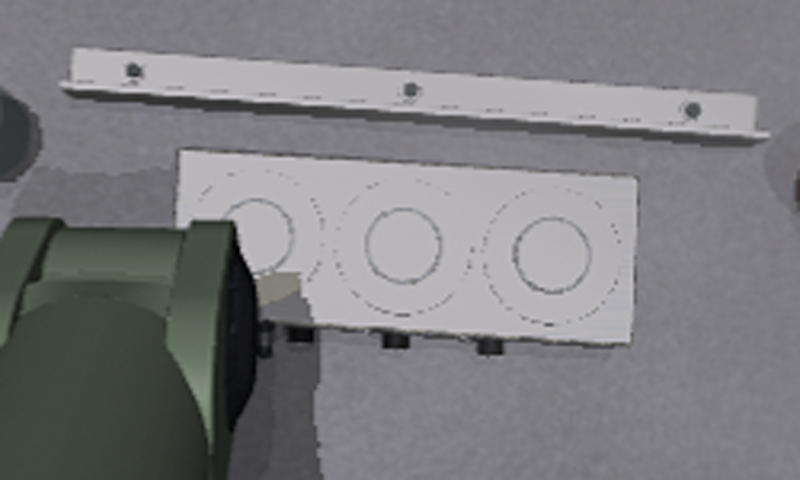

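Call:
{"name": "carry_out", "arguments": {
  "deltas": [-1,0.07,0.1,0,0,-1,0.06,0.1,0,0,-1,0.05,0.11,0,0,-1,0.028,0.11,0,0,-1,0.028,0.11,0,0,-1,0.028,0.11,0,0,-1,0.028,0.11,0,0,-1,0.027,0.11,0,0,-1,0.026,0.11,0,0,-1,0.025,0.11,0,0,-1,0.025,0.11,0,0,-1,0.024,0.11,0,0,-1,0.024,0.11,0,0,-1,0.023,0.11,0,0,-1,0.023,0.11,0,0]
}}

```text
clock: 20.98
position: [0.5378, 0.112, 0.0299]
tool_rot: [-3.135, -0.0, 1.527]
force: [-16.4, 8.4, 2.3]
grip_width: 0.0001
```

Call:
{"name": "carry_out", "arguments": {
  "deltas": [-1,0.07,0.1,-0.01,0,-1,0.06,0.1,0,0,-1,0.05,0.1,0,0,-1,0.024,0.1,0,0,-1,0.023,0.1,0,0,-1,0.022,0.1,0,0,-1,0.021,0.1,0,0,-1,0.02,0.1,0,0,-1,0.02,0.1,0,0,-1,0.018,0.1,0,0,-1,0.018,0.1,0,0,-1,0.017,0.1,0,0,-1,0.017,0.1,0,0]
}}

```text
clock: 22.07
position: [0.5512, 0.1152, 0.03]
tool_rot: [-3.135, -0.0, 1.527]
force: [-15.4, 7.3, -0.6]
grip_width: -0.0
```

```bash
python3 snap.py t5
```

```text
22.0667 [0.5512 0.1152 0.03  ] [-15.4   7.3  -0.6]
rear_left [(0.78, [289.6, 163.6], array([0.6921, 0.1181, 0.034 ]))]
rear_right [(0.88, [423.7, 188.3], array([ 0.6393, -0.2082,  0.034 ]))]
front_left []
front_right [(0.66, [420.5, 238.7], array([ 0.5181, -0.2014,  0.034 ]))]
```

View pics/t5.png

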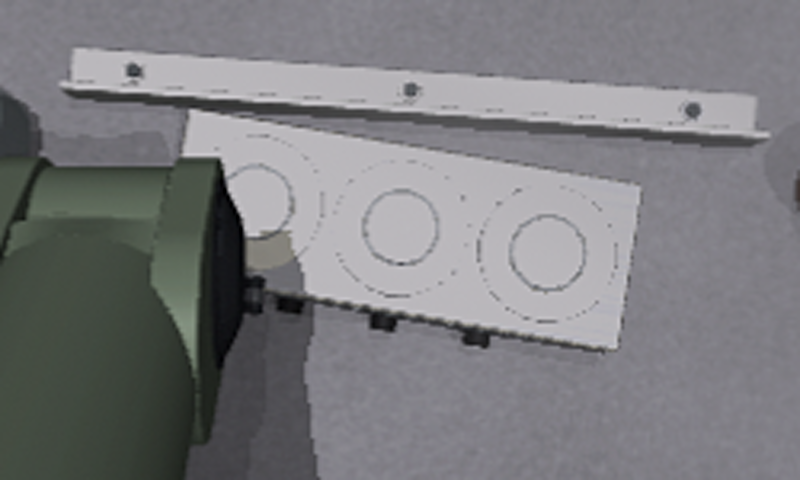

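Call:
{"name": "carry_out", "arguments": {
  "deltas": [-1,0,-0.5,0,0,-1,0,-1.5,0,0,-1,0,-1.6,0,0,-1,0,-0.96,0,0,-1,-1.5,0,0,0,-1,-3,0,0,0,-1,-3.2,0,0,0,-1,-3.2,0,0,0,-1,-3.2,0,0,0,-1,-3.2,0,0,0,-1,-3.2,0,0,0,-1,-3.2,0,0,0,-1,-3.2,0,0,0,-1,-2.2,0,0,0,-1,-0.8,0,0,0,-1,0,0.05,0,0]
}}

```text
clock: 23.65
position: [0.4955, -0.1851, 0.0311]
tool_rot: [3.141, 0.001, 1.522]
force: [0.4, 0.4, -0.8]
grip_width: -0.0
```

Call:
{"name": "carry_out", "arguments": {
  "deltas": [-1,0,0.07,0.05,0,-1,0,0.07,0.05,0,-1,0,0.07,0.05,0,-1,0,0.07,0,0,-1,0,0.07,0,0,-1,0,0.07,0,0,-1,0,0.07,0,0,-1,0,0.07,0,0,-1,0,0.07,0,0,-1,0,0.07,0,0]
}}

```text
clock: 24.48
position: [0.5028, -0.183, 0.0295]
tool_rot: [3.142, 0.0, 1.525]
force: [-0.1, -0.3, 1.0]
grip_width: -0.0
```

Call:
{"name": "carry_out", "arguments": {
  "deltas": [-1,0,0.07,0,0,-1,0,0.07,0,0,-1,0,0.07,0,0,-1,0,0.07,0,0,-1,0,0.07,0,0]
}}

```text
clock: 24.9
position: [0.5063, -0.1832, 0.0295]
tool_rot: [-3.142, 0.0, 1.525]
force: [-0.3, -1.0, 0.4]
grip_width: -0.0001
```

Call:
{"name": "carry_out", "arguments": {
  "deltas": [-1,0,0.06,0,0,-1,0,0.06,0,0,-1,0,0.06,0,0,-1,0,0.06,0,0]
}}

```text
clock: 25.23
position: [0.5075, -0.1833, 0.0293]
tool_rot: [-3.139, -0.0, 1.525]
force: [-9.8, -0.2, 6.9]
grip_width: -0.0002
```

Call:
{"name": "carry_out", "arguments": {
  "deltas": [-1,-0.02,0.04,-0.04,0,-1,-0.02,0.05,-0.03,0,-1,-0.02,0.05,-0.02,0,-1,-0.02,0.06,-0.01,0]
}}

```text
clock: 25.57
position: [0.508, -0.1835, 0.0297]
tool_rot: [-3.136, -0.001, 1.525]
force: [-12.6, 3.3, 0.3]
grip_width: -0.0003
```

Call:
{"name": "carry_out", "arguments": {
  "deltas": [-1,-0.02,0.07,0,0,-1,-0.02,0.07,0,0,-1,-0.03,0.08,-0.005,0,-1,-0.03,0.09,0,0,-1,-0.033,0.1,0,0,-1,-0.033,0.1,0,0,-1,-0.033,0.1,0,0,-1,-0.033,0.1,0,0,-1,-0.033,0.1,0,0,-1,-0.033,0.1,0,0,-1,-0.033,0.1,0,0,-1,-0.032,0.1,0,0,-1,-0.032,0.1,0,0]
}}

```text
clock: 26.65
position: [0.519, -0.1887, 0.0297]
tool_rot: [-3.135, -0.001, 1.524]
force: [-17.6, -1.9, 4.1]
grip_width: -0.0003
```

Call:
{"name": "carry_out", "arguments": {
  "deltas": [-1,-0.034,0.09,-0.01,0,-1,-0.034,0.09,-0.01,0,-1,-0.034,0.1,0,0,-1,-0.034,0.1,0,0,-1,-0.034,0.1,0,0,-1,-0.034,0.1,0,0,-1,-0.034,0.1,0,0,-1,-0.033,0.1,0,0,-1,-0.032,0.1,0,0,-1,-0.032,0.1,0,0,-1,-0.03,0.1,0,0,-1,-0.03,0.1,0,0,-1,-0.03,0.1,0,0,-1,-0.03,0.1,0,0,-1,-0.028,0.1,0,0,-1,-0.028,0.1,0,0]
}}

```text
clock: 27.98
position: [0.5347, -0.1953, 0.0299]
tool_rot: [-3.135, -0.0, 1.524]
force: [-17.2, -4.3, 0.1]
grip_width: 0.0003
```

```bash
python3 snap.py t6
```

```text
27.9833 [ 0.5347 -0.1953  0.0299] [-17.2  -4.3   0.1]
rear_left [(0.88, [286.9, 169.2], array([0.6781, 0.1243, 0.034 ]))]
rear_right [(0.96, [429.4, 175.9], array([ 0.6698, -0.2217,  0.034 ]))]
front_left [(0.84, [285.5, 216.8], array([0.5617, 0.1235, 0.034 ]))]
front_right []
```

View pics/t6.png

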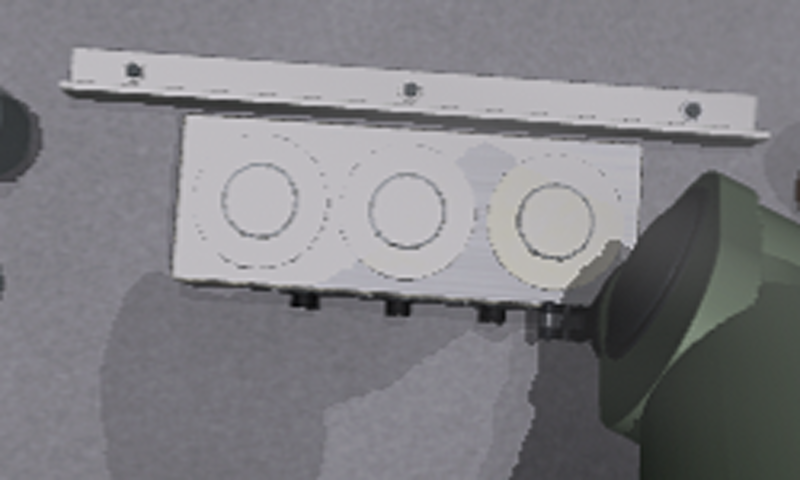

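```bash
cat > gap.py <<'E'
from h import *
import sys
a=list(map(float,sys.argv[1:]))
T=lambda a:(a[0]/3.2+230-.35,a[1]/3.2+130-.35)
r=[w("top",T(q),.04)[:2] for q in ((60,92),(768,139))]
d=r[0]-r[1]; d/=np.linalg.norm(d); n=np.array([d[1],-d[0]]); m=(r[0]+r[1])/2
for q in (a[:2],a[2:4]):
    X=w("top",T(q),.065)[:2]; print(X.round(4),"gap mm",(-1000*(X-m)@n).round(1),((X-m)@d).round(3))
E
python3 gap.py 186 115 640 145
```

```text
[0.6817 0.1186] gap mm 15.6 0.167
[ 0.6673 -0.2143] gap mm 15.3 -0.166
```

Call:
{"name": "carry_out", "arguments": {
  "deltas": [-1,-0.035,0.1,0,0,-1,-0.035,0.1,0,0,-1,-0.028,0.1,0,0,-1,-0.026,0.1,0,0,-1,-0.024,0.1,0,0,-1,-0.022,0.1,0,0,-1,-0.02,0.1,0,0,-1,-0.02,0.09,0,0,-1,-0.018,0.08,0,0]
}}

```text
clock: 28.98
position: [0.5432, -0.1983, 0.0299]
tool_rot: [-3.135, 0.0, 1.524]
force: [-17.5, -6.2, 0.1]
grip_width: -0.0001
```

```bash
python3 snap.py t7
```

```text
28.9833 [ 0.5432 -0.1983  0.0299] [-17.5  -6.2   0.1]
rear_left [(0.79, [288.2, 168.7], array([0.6794, 0.1211, 0.034 ]))]
rear_right [(0.57, [424.4, 171.9], array([ 0.6793, -0.2097,  0.034 ]))]
front_left [(0.79, [285.2, 219.2], array([0.5558, 0.124 , 0.034 ]))]
front_right [(0.85, [425.5, 223.1], array([ 0.5556, -0.213 ,  0.034 ]))]
```

View pics/t7.png

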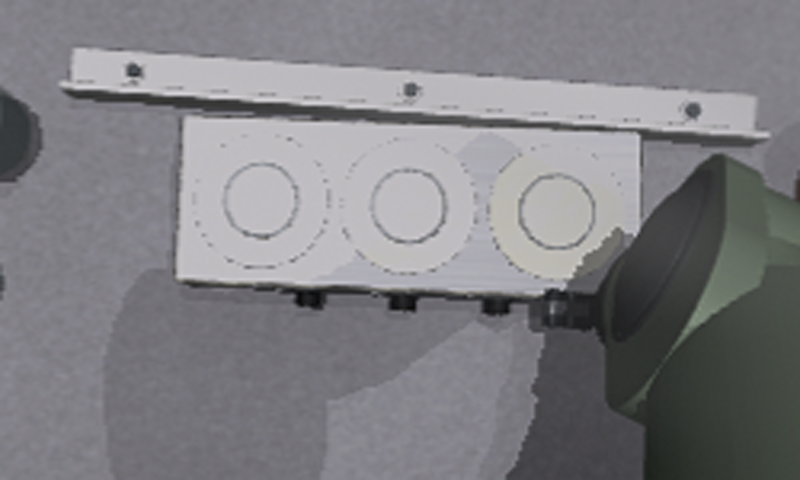

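Call:
{"name": "carry_out", "arguments": {
  "deltas": [-1,-0.05,0.07,0,0,-1,-0.04,0.07,0,0,-1,-0.018,0.07,0,0,-1,-0.016,0.07,0,0]
}}

```text
clock: 29.57
position: [0.546, -0.1993, 0.0298]
tool_rot: [-3.135, -0.0, 1.524]
force: [-16.6, -4.4, 0.4]
grip_width: -0.0001
```

Call:
{"name": "carry_out", "arguments": {
  "deltas": [-1,-0.012,0.05,0,0,-1,-0.012,0.05,0,0,-1,-0.012,0.05,0,0]
}}

```text
clock: 29.82
position: [0.5475, -0.1998, 0.0298]
tool_rot: [-3.135, 0.0, 1.524]
force: [-15.8, -4.8, -0.4]
grip_width: -0.0003
```

Call:
{"name": "carry_out", "arguments": {
  "deltas": [-1,-0.012,0.05,0,0,-1,-0.012,0.05,0,0,-1,-0.012,0.05,0,0]
}}

```text
clock: 30.07
position: [0.5481, -0.2001, 0.0297]
tool_rot: [-3.134, -0.0, 1.524]
force: [-23.9, -2.3, 5.2]
grip_width: -0.0001
```

Call:
{"name": "carry_out", "arguments": {
  "deltas": [-1,0,-0.4,0,0,-1,0,-1.2,0,0,-1,0,-1.5,0,0,-1,0,-0.7,0.05,0,-1,1.5,0,0.05,0,-1,3,0,0,0,-1,3.2,0,0,0,-1,3.2,0,0,0,-1,3.2,0,0,0,-1,3.2,0,0,0,-1,3.2,0,0,0,-1,3.2,0,0,0,-1,3.2,0,0,0,-1,2.5,0,0,0,-1,0.8,0,0,0,-1,0,0.05,0,0]
}}

```text
clock: 31.4
position: [0.5287, 0.1069, 0.0297]
tool_rot: [3.141, -0.001, 1.529]
force: [-1.0, -0.1, 0.2]
grip_width: 0.0001
```

```bash
python3 snap.py t8
```

```text
31.4 [0.5287 0.1069 0.0297] [-1.  -0.1  0.2]
rear_left [(0.75, [286.6, 168.2], array([0.6805, 0.1251, 0.034 ]))]
rear_right [(0.82, [425.5, 171.9], array([ 0.6794, -0.2123,  0.034 ]))]
front_left [(0.46, [288.7, 166.7], array([0.6844, 0.1201, 0.034 ]))]
front_right [(0.71, [429.6, 223.7], array([ 0.5545, -0.2228,  0.034 ]))]
```

View pics/t8.png

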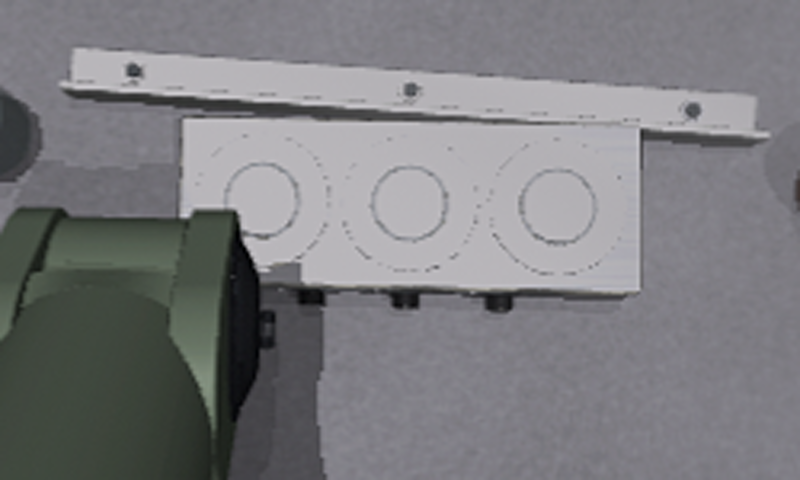

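Call:
{"name": "carry_out", "arguments": {
  "deltas": [-1,0,0.07,0,0,-1,0,0.07,0,0,-1,0,0.07,0,0,-1,0,0.07,0,0,-1,0,0.07,0,0,-1,0,0.07,0,0,-1,0,0.07,0,0,-1,0,0.07,0,0,-1,0,0.07,0,0,-1,0,0.07,0,0,-1,0,0.07,0,0,-1,0,0.07,0,0,-1,0,0.07,0,0,-1,0,0.07,0,0,-1,0,0.07,0,0]
}}

```text
clock: 32.9
position: [0.5392, 0.1035, 0.0298]
tool_rot: [3.142, 0.0, 1.525]
force: [-0.9, 1.0, 0.4]
grip_width: -0.0
```

Call:
{"name": "carry_out", "arguments": {
  "deltas": [-1,0,0.07,0,0,-1,0,0.07,0,0,-1,0,0.07,0,0,-1,0,0.07,0,0,-1,0,0.07,0,0]
}}

```text
clock: 33.32
position: [0.5427, 0.1034, 0.0298]
tool_rot: [3.142, 0.0, 1.525]
force: [-0.9, 0.1, -0.3]
grip_width: -0.0003
```

Call:
{"name": "carry_out", "arguments": {
  "deltas": [-1,0,0.07,0,0,-1,0,0.07,0,0,-1,0,0.07,0,0,-1,0,0.07,0,0]
}}

```text
clock: 33.65
position: [0.5455, 0.1032, 0.0297]
tool_rot: [-3.142, 0.0, 1.525]
force: [-0.3, -0.7, 0.1]
grip_width: -0.0001
```

Call:
{"name": "carry_out", "arguments": {
  "deltas": [-1,0,0.06,0,0,-1,0,0.06,0,0,-1,0,0.06,0,0,-1,0,0.06,0,0]
}}

```text
clock: 33.98
position: [0.5467, 0.1032, 0.0296]
tool_rot: [-3.139, 0.0, 1.526]
force: [-9.6, 1.3, 7.5]
grip_width: 0.0
```

Call:
{"name": "carry_out", "arguments": {
  "deltas": [-1,0.01,0.04,-0.04,0,-1,0.015,0.05,-0.03,0,-1,0.015,0.05,-0.02,0,-1,0.015,0.06,-0.01,0]
}}

```text
clock: 34.32
position: [0.5472, 0.1033, 0.03]
tool_rot: [-3.136, 0.001, 1.526]
force: [-13.6, -0.9, 1.3]
grip_width: -0.0001
```

Call:
{"name": "carry_out", "arguments": {
  "deltas": [-1,0.02,0.07,-0.005,0,-1,0.02,0.07,0,0,-1,0.025,0.08,0,0,-1,0.025,0.08,0,0,-1,0.025,0.08,0,0,-1,0.025,0.08,0,0,-1,0.025,0.08,0,0,-1,0.025,0.08,0,0,-1,0.025,0.08,0,0,-1,0.025,0.08,0,0]
}}

```text
clock: 35.15
position: [0.5544, 0.1057, 0.0299]
tool_rot: [-3.135, 0.001, 1.526]
force: [-16.9, 1.0, 4.4]
grip_width: 0.0004
```

Call:
{"name": "carry_out", "arguments": {
  "deltas": [-1,0.022,0.07,-0.01,0,-1,0.022,0.07,-0.01,0,-1,0.022,0.07,0,0,-1,0.022,0.07,0,0,-1,0.022,0.07,0,0,-1,0.02,0.06,0,0]
}}

```text
clock: 35.65
position: [0.5588, 0.1071, 0.03]
tool_rot: [-3.135, 0.0, 1.526]
force: [-14.8, 2.3, 1.3]
grip_width: -0.0002
```

Call:
{"name": "carry_out", "arguments": {
  "deltas": [-1,0.016,0.05,0,0,-1,0.016,0.05,0,0,-1,0.016,0.05,0,0]
}}

```text
clock: 35.9
position: [0.5603, 0.1075, 0.03]
tool_rot: [-3.135, 0.0, 1.526]
force: [-15.6, 1.8, 0.9]
grip_width: 0.0
```

Call:
{"name": "carry_out", "arguments": {
  "deltas": [-1,0.012,0.04,0,0,-1,0.012,0.04,0,0,-1,0.012,0.04,0,0]
}}

```text
clock: 36.15
position: [0.5615, 0.1079, 0.03]
tool_rot: [-3.135, 0.0, 1.526]
force: [-15.6, 3.7, 0.7]
grip_width: -0.0001
```

Call:
{"name": "carry_out", "arguments": {
  "deltas": [-1,0.012,0.04,0,0,-1,0.012,0.04,0,0,-1,0.012,0.04,0,0]
}}

```text
clock: 36.4
position: [0.5627, 0.1082, 0.03]
tool_rot: [-3.135, 0.0, 1.526]
force: [-15.1, 3.3, 1.2]
grip_width: 0.0005
```

Call:
{"name": "carry_out", "arguments": {
  "deltas": [-1,0.012,0.04,0,0,-1,0.012,0.04,0,0]
}}

```text
clock: 36.57
position: [0.5634, 0.1084, 0.03]
tool_rot: [-3.135, 0.0, 1.526]
force: [-16.1, 3.4, 1.2]
grip_width: 0.0002
```

Call:
{"name": "carry_out", "arguments": {
  "deltas": [-1,0.01,0.03,0,0,-1,0.01,0.03,0,0]
}}

```text
clock: 36.73
position: [0.5636, 0.1085, 0.0299]
tool_rot: [-3.134, 0.0, 1.526]
force: [-20.5, 1.8, 4.5]
grip_width: 0.0001
```

Call:
{"name": "carry_out", "arguments": {
  "deltas": [-1,0,-0.4,0,0,-1,0,-1,0,0,-1,0,-0.9,0.05,0,-1,-1.5,0,0.05,0,-1,-3,0,0,0,-1,-3.2,0,0,0,-1,-3.2,0,0,0,-1,-3.2,0,0,0,-1,-3.2,0,0,0,-1,-3.2,0,0,0,-1,-3.2,0,0,0,-1,-3.2,0,0,0,-1,-2.8,0,0,0,-1,-1,0,0,0,-1,0,0.05,0,0,-1,0,0.07,0,0]
}}

```text
clock: 38.07
position: [0.5314, -0.1973, 0.0299]
tool_rot: [3.142, -0.0, 1.525]
force: [-1.3, 1.4, -0.1]
grip_width: 0.0001
```

```bash
python3 snap.py t9
```

```text
38.0667 [ 0.5314 -0.1973  0.0299] [-1.3  1.4 -0.1]
rear_left [(0.73, [288.7, 159.4], array([0.7025, 0.1207, 0.034 ]))]
rear_right [(0.82, [426.3, 171.2], array([ 0.6811, -0.2142,  0.034 ]))]
front_left [(0.66, [488.6, 189.4], array([ 0.6406, -0.364 ,  0.034 ]))]
front_right [(0.56, [423.5, 221.0], array([ 0.5605, -0.2082,  0.034 ]))]
```

View pics/t9.png

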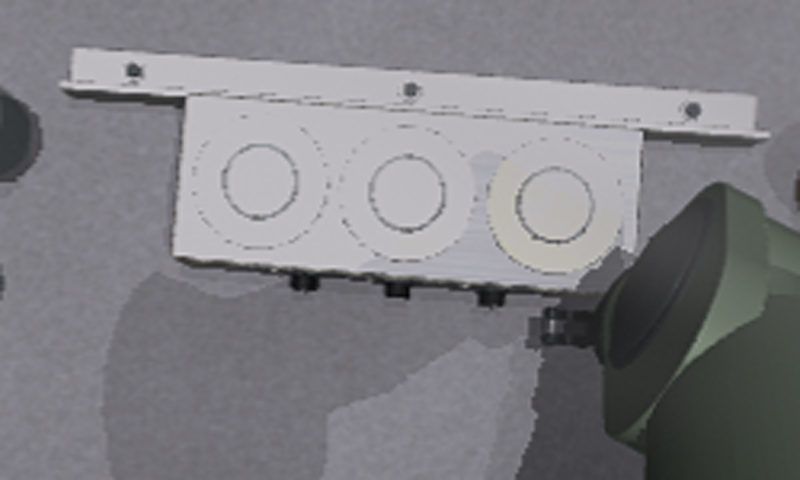

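Call:
{"name": "carry_out", "arguments": {
  "deltas": [-1,0,0.07,0,0,-1,0,0.07,0,0,-1,0,0.07,0,0,-1,0,0.07,0,0,-1,0,0.07,0,0,-1,0,0.07,0,0,-1,0,0.07,0,0,-1,0,0.07,0,0,-1,0,0.07,0,0,-1,0,0.07,0,0,-1,0,0.07,0,0,-1,0,0.07,0,0,-1,0,0.07,0,0]
}}

```text
clock: 39.4
position: [0.5407, -0.1979, 0.03]
tool_rot: [-3.142, -0.0, 1.525]
force: [0.4, -0.8, 0.9]
grip_width: 0.0
```

Call:
{"name": "carry_out", "arguments": {
  "deltas": [-1,0,0.06,0,0,-1,0,0.06,0,0,-1,0,0.06,0,0,-1,0,0.06,0,0,-1,0,0.06,0,0]
}}

```text
clock: 39.82
position: [0.5437, -0.1981, 0.03]
tool_rot: [3.142, 0.0, 1.525]
force: [-0.7, -0.9, -0.0]
grip_width: 0.0001
```

Call:
{"name": "carry_out", "arguments": {
  "deltas": [-1,0,0.06,0,0,-1,0,0.06,0,0,-1,0,0.06,0,0,-1,0,0.06,0,0]
}}

```text
clock: 40.15
position: [0.546, -0.1982, 0.03]
tool_rot: [-3.141, 0.0, 1.525]
force: [-2.8, -0.9, 2.1]
grip_width: 0.0001
```

Call:
{"name": "carry_out", "arguments": {
  "deltas": [-1,-0.01,0.06,-0.02,0,-1,-0.01,0.06,-0.03,0,-1,-0.01,0.06,-0.03,0,-1,-0.01,0.05,-0.02,0]
}}

```text
clock: 40.48
position: [0.5464, -0.1983, 0.0303]
tool_rot: [-3.138, -0.001, 1.525]
force: [-10.9, 1.9, -3.5]
grip_width: -0.0002
```

Call:
{"name": "carry_out", "arguments": {
  "deltas": [-1,-0.01,0.05,0,0,-1,-0.01,0.05,0,0,-1,-0.01,0.05,0,0]
}}

```text
clock: 40.73
position: [0.5469, -0.1985, 0.0302]
tool_rot: [-3.136, -0.001, 1.525]
force: [-15.5, 2.9, 3.8]
grip_width: -0.0
```

Call:
{"name": "carry_out", "arguments": {
  "deltas": [-1,-0.015,0.04,-0.015,0,-1,-0.015,0.04,-0.01,0]
}}

```text
clock: 40.9
position: [0.5479, -0.1989, 0.0304]
tool_rot: [-3.136, -0.001, 1.525]
force: [-12.3, 2.9, -2.0]
grip_width: 0.0001
```

Call:
{"name": "carry_out", "arguments": {
  "deltas": [-1,-0.015,0.04,0,0,-1,-0.015,0.04,0,0]
}}

```text
clock: 41.07
position: [0.5487, -0.1992, 0.0303]
tool_rot: [-3.136, -0.001, 1.525]
force: [-13.4, 2.9, -1.8]
grip_width: -0.0002
```

Call:
{"name": "carry_out", "arguments": {
  "deltas": [-1,-0.012,0.04,0,0,-1,-0.012,0.04,0,0]
}}

```text
clock: 41.23
position: [0.5489, -0.1993, 0.0302]
tool_rot: [-3.135, -0.002, 1.525]
force: [-17.4, 4.8, 2.3]
grip_width: 0.0
```

Call:
{"name": "carry_out", "arguments": {
  "deltas": [-1,-0.005,0.03,-0.01,0,-1,0,0.02,0,0]
}}

```text
clock: 41.4
position: [0.5489, -0.1993, 0.0302]
tool_rot: [-3.134, -0.002, 1.525]
force: [-20.4, 5.0, 2.0]
grip_width: -0.0001
```

Call:
{"name": "carry_out", "arguments": {
  "deltas": [-1,0,-0.4,0,0,-1,0,-1,0,0,-1,0,-0.9,0.05,0,-1,1.5,0,0.05,0,-1,3,0,0,0,-1,3.2,0,0,0,-1,3.2,0,0,0,-1,3.2,0,0,0,-1,3.2,0,0,0,-1,3.2,0,0,0,-1,3.2,0,0,0,-1,3.2,0,0,0,-1,2.8,0,0,0,-1,1,0,0,0,-1,0,0.1,0,0,-1,0,0.1,0,0]
}}

```text
clock: 42.73
position: [0.5456, 0.1073, 0.0304]
tool_rot: [3.141, 0.0, 1.526]
force: [-0.5, -0.9, 0.5]
grip_width: 0.0002
```

```bash
python3 snap.py t10
```

```text
42.7333 [0.5456 0.1073 0.0304] [-0.5 -0.9  0.5]
rear_left [(0.97, [290.3, 160.8], array([0.6991, 0.1167, 0.034 ]))]
rear_right [(0.88, [426.7, 171.4], array([ 0.6807, -0.2152,  0.034 ]))]
front_left []
front_right [(0.92, [426.0, 221.6], array([ 0.5592, -0.2141,  0.034 ]))]
```

View pics/t10.png

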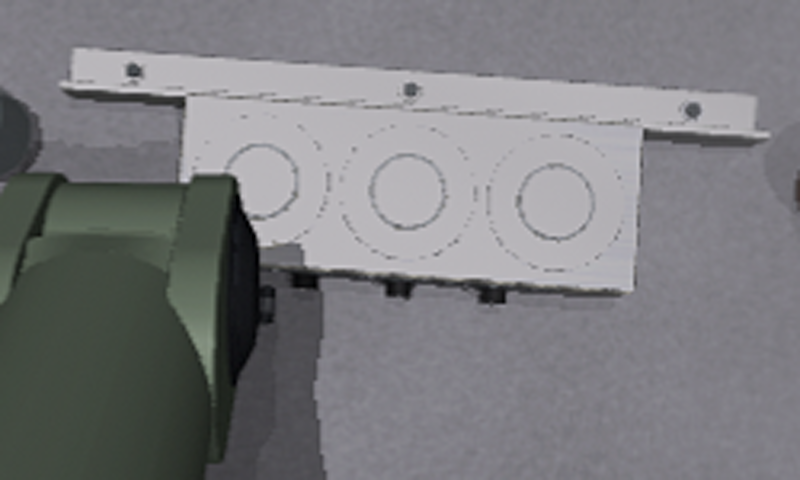

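Call:
{"name": "carry_out", "arguments": {
  "deltas": [-1,0,0.07,0,0,-1,0,0.07,0,0,-1,0,0.07,0,0,-1,0,0.07,0,0,-1,0,0.07,0,0,-1,0,0.07,0,0,-1,0,0.07,0,0,-1,0,0.07,0,0,-1,0,0.07,0,0,-1,0,0.07,0,0,-1,0,0.07,0,0,-1,0,0.07,0,0,-1,0,0.07,0,0,-1,0,0.07,0,0,-1,0,0.07,0,0,-1,0,0.07,0,0,-1,0,0.07,0,0]
}}

```text
clock: 44.4
position: [0.5576, 0.107, 0.0304]
tool_rot: [-3.142, 0.0, 1.525]
force: [-0.1, 0.4, 0.2]
grip_width: -0.0002
```

Call:
{"name": "carry_out", "arguments": {
  "deltas": [-1,0,0.06,0,0,-1,0,0.06,0,0,-1,0,0.06,0,0,-1,0,0.06,0,0,-1,0,0.06,0,0,-1,0,0.06,0,0,-1,0,0.06,0,0]
}}

```text
clock: 44.98
position: [0.5618, 0.1068, 0.0304]
tool_rot: [3.142, 0.0, 1.525]
force: [0.5, 0.1, 0.1]
grip_width: 0.0003
```

Call:
{"name": "carry_out", "arguments": {
  "deltas": [-1,0,0.05,0,0,-1,0,0.05,0,0,-1,0,0.05,-0.02,0,-1,0,0.05,-0.02,0]
}}

```text
clock: 45.32
position: [0.5631, 0.1067, 0.0306]
tool_rot: [-3.14, 0.0, 1.525]
force: [-4.4, -0.5, -0.9]
grip_width: -0.0001
```

Call:
{"name": "carry_out", "arguments": {
  "deltas": [-1,0,0.05,-0.01,0,-1,0,0.05,-0.02,0,-1,0,0.05,-0.02,0,-1,0,0.05,-0.01,0]
}}

```text
clock: 45.65
position: [0.5633, 0.1067, 0.0307]
tool_rot: [-3.137, 0.0, 1.526]
force: [-14.5, 1.3, 1.4]
grip_width: -0.0003
```

Call:
{"name": "carry_out", "arguments": {
  "deltas": [-1,0.005,0.04,-0.005,0,-1,0.005,0.03,0,0]
}}

```text
clock: 45.82
position: [0.5634, 0.1068, 0.0306]
tool_rot: [-3.135, 0.001, 1.526]
force: [-18.4, 0.9, 4.5]
grip_width: -0.0001
```

Call:
{"name": "carry_out", "arguments": {
  "deltas": [-1,0,-0.3,0,0,-1,0,-1,0,0,-1,0,-2,0,0,-1,0,-3,0,0,-1,0,-3,-1,0,-1,0,-1.5,-3,0,-1,0,0,-3,0,-1,0,0,-3,0,-1,0,0,-3,0,-1,0,0,-3,0,-1,3,-2,-1,0,-1,3,-2,0,0,-1,3,0,0,0,-1,3,0,0,0,-1,3,0,0,0,-1,3,0,0,0,-1,0,0,0,0]
}}

```text
clock: 47.23
position: [0.4263, 0.2991, 0.2014]
tool_rot: [3.141, -0.002, 1.531]
force: [-0.6, -0.3, -0.5]
grip_width: -0.0003
```

```bash
python3 snap.py t11; python3 - <<'E'
from h import *
im=grab_frame("scene")[:,:,::-1]
cr=im[130:265,190:440]; cv2.imwrite("pics/s11.png",cv2.resize(cr,None,fx=3.2,fy=3.2,interpolation=cv2.INTER_CUBIC))
for t in ("amber_bottle","clear_bottle","flask"):
    print(t,[(m["p"],m["xy"]) for m in mark_of("scene",t)[:1]])
E
python3 gap.py 187 95 642 128
```

```text
47.2333 [0.4263 0.2991 0.2014] [-0.6 -0.3 -0.5]
rear_left [(0.81, [286.9, 159.1], array([0.7031, 0.1252, 0.034 ]))]
rear_right [(0.56, [354.0, 190.6], array([ 0.6295, -0.0405,  0.034 ]))]
front_left [(0.98, [284.6, 210.9], array([0.5759, 0.1262, 0.034 ]))]
front_right [(0.81, [423.8, 222.5], array([ 0.557 , -0.2089,  0.034 ]))]
amber_bottle [(0.66, [198.6, 178.2])]
clear_bottle [(0.67, [408.7, 248.4])]
flask [(0.96, [424.8, 213.7])]
[0.6967 0.1184] gap mm 0.6 0.167
[ 0.6798 -0.2158] gap mm 2.7 -0.167
```

View pics/t11.png

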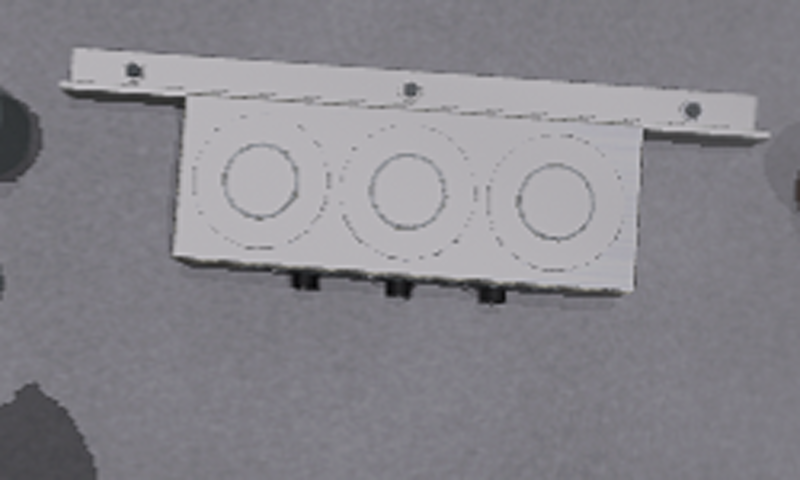

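View pics/s11.png

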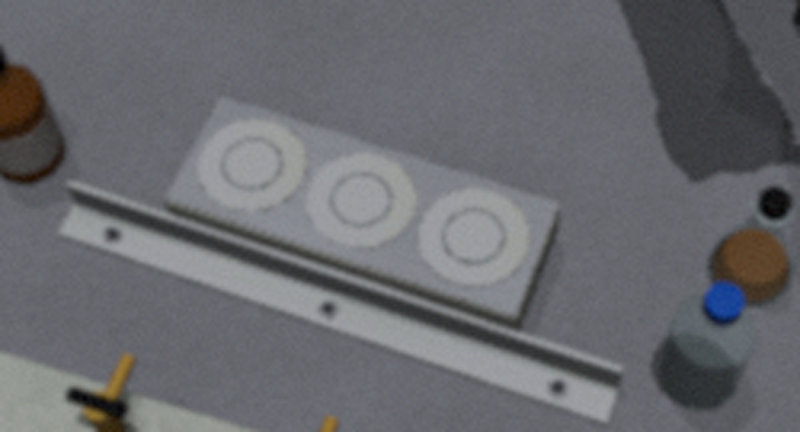

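```bash
python3 - <<'E'
from h import *
ims=np.mean([cv2.cvtColor(grab_frame("top"),cv2.COLOR_RGB2GRAY).astype(float) for _ in range(3)],0)
c=calibration("top")
def edge(p0,p1,sgn,z,hw=4):
    xs=np.arange(int(p0[0]),int(p1[0])+1); P=[]
    for x in xs:
        y=p0[1]+(p1[1]-p0[1])*(x-p0[0])/(p1[0]-p0[0]); r=np.arange(int(y)-hw,int(y)+hw+1)
        col=ims[r,x]; g=np.clip(sgn*np.diff(col),0,None)
        k=g.argmax(); s=slice(max(0,k-1),k+2)
        P.append((x,(g[s]*(r[:-1][s]+.5)).sum()/g[s].sum()))
    W=np.array([w("top",q,z,c)[:2] for q in P])
    for _ in range(4):
        a=np.polyfit(W[:,1],W[:,0],1); e=W[:,0]-np.polyval(a,W[:,1]); k=abs(e)<max(.0006,1.5*np.median(abs(e))); W=W[k]
    return a,len(W),e.std()
f=lambda x,y:(x/3.2+230,y/3.2+130)
for n,p,q,s,z in (("foot rear",f(80,48),f(745,94),1,.004),("box front top",f(190,259),f(625,291),-1,.065),
  ("railL front top",f(66,90),f(175,97),-1,.04),("railR front top",f(655,132),f(760,139),-1,.04),("boxback",f(195,96),f(635,127),1,.065)):
    a,m,e=edge(p,q,s,z); print(n,"yaw deg",-np.degrees(np.arctan(a[0])).round(3),"x at y=.118,-.216:",np.polyval(a,[.118,-.216]).round(4),"at ends",np.polyval(a,[.17,-.27]).round(4),m,e.round(5))
E
```

```text
foot rear yaw deg -2.788 x at y=.118,-.216: [0.7397 0.7235] at ends [0.7423 0.7208] 173 0.0003
box front top yaw deg -2.753 x at y=.118,-.216: [0.5758 0.5597] at ends [0.5783 0.5571] 74 0.00031
railL front top yaw deg -3.17 x at y=.118,-.216: [0.6997 0.6812] at ends [0.7026 0.6782] 30 0.00032
railR front top yaw deg -2.76 x at y=.118,-.216: [0.6997 0.6836] at ends [0.7022 0.681 ] 30 0.00031
boxback yaw deg -2.77 x at y=.118,-.216: [0.6969 0.6808] at ends [0.6994 0.6781] 85 0.00031
```

```bash
python3 -c "
from workcell import *
print(job.job_done())"
```

```text
the job is handed in; nothing more can be done
None
```

I walked the stirrer back to the rail with six alternating corner pushes, the last a light seating press. It was sitting square against the rail when I handed the job in, at about 47.5 s of the 72 s allowed.

- **Swing:** it stayed within about 9° of square by my picture readings.
- **Push force:** pushes mostly ran at 15–19 N. The highest reading was about 24.6 N, when the right back corner first met the rail. I only saw the force between moves, so a brief higher peak could have gone unseen.
- **Back against the rail:** at each end the push stalled against the rail at 18–20 N with no further movement. In the last top picture, edge fits put the stirrer parallel to the rail within 0.04°, about 0.2 mm across its width.
- **Checks that disagreed:** my hand-picked corners gave gaps of 0.6 mm (left) and 2.7 mm (right). The fitted back edge sat about 2.8 mm short of the rail at both ends. The fitted front edge plus the 125 mm depth put the back about 1 mm past the rail. These offsets are about the size of the camera's roughly 2 mm calibration error, so I relied on the stalls and the parallel edges.
- **Glassware:** the flask and both bottles look undisturbed, and the camera found them within about 4 pixels of where they started. I did not convert that shift to millimetres.
- **Arm:** it was retracted and touching nothing.

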